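Stack the produce totes without nesting them

ROBOT

A 6-joint arm with a two-finger parallel gripper is mounted at the origin on the work surface. World frame = base frame: x ahead of the robot, y to its left, z up, the work surface at z = 0. Lengths are in mm, angles in rad, forces in N, time in s.
With the tool pointing down it reaches from about 350 to 875 mm from the base axis. Payload 4.2 kg.
Tool frame: the origin (TCP) lies at the very end of the fingers, on their centre line; the grasp point (between the pads) lies 19 mm behind it; z points along the fingers, y is the line along which they close (so a half turn about z gives the same grasp; the last joint's range is limited). The gripper opens to 85 mm and grips with 20 to 120 N. Pads are 22 mm wide; open, the fingers measure 114 mm over their backs; the gripper's body (76 mm by 85 mm) begins 54 mm behind the grasp point. The pads swing forward as they close: fully open they stand 13 mm farther back than shut.
Start: joints at [1.509, 0.385, 0.008, 0, -1.194, -0.259], TCP at [197.046, 593.104, 231.312] pointing down, gripper open.
Joint ranges: [-3.14, 3.14], [-1.21, 2.06], [-1.07, 1.41], [-3.16, 2.05], [-2.99, -0.16], [-3.1, 3.1]. Speed limits (rad/s): [2.79, 2.79, 3.14, 3.14, 3.14, 3.14].

INTERFACE

Orientations are given as a unit quaternion [x, y, z, w].
In Python, from bench import read_state, get_image, camera_model, job_done gives the robot as it stands.
- The arm moves only by the shell command python3 -m handwheel 'ROWS'. ROWS is JSON, a list of rows, each a list of 7 numbers: the shift along the tool's x, y, z in m, then the turn, a rotation vector about the tool's x, y, z in rad, then the gripper's target within -1 to 1 (fully open at 1, half-way at 0, shut at -1). In form: [[dx, dy, dz, wx, wy, wz, jaw], ...]. A call has 1 to 10 rows; each row is the pose to reach, as a shift and turn from the pose commanded when the call began, along the tool's axes at that moment; what a row does not reach only later rows make up. A row lasts 1/8 s, in which the tool goes at most 62.5 mm and 10.7 degrees, less where a joint would pass 70% of its speed; a pose out of reach is approached as far as the arm can. A call with a gripper value outside its range is refused whole. The fingers move at their own pace and stop on an object; the grip force is fixed at half the most. Time passes only in rows, so rows that repeat a pose let the fingers close. It gives the time, the measured TCP pose, the force, the opening and the grip force at its end, in the units of the state.
- read_state(): the state, without advancing time (a new reading comes with each control period).
- get_image(name): name is "scene" or "top" or "wrist"; returns (picture, depth): 400x640x3 uint8, blue, green, red; 400x640 float32, mm along the optical axis (not along the pixel's ray), 0 where there is no reading.
- camera_model(name): a dict with "K" (3x3 intrinsics, pixels), "dist" ([k1, k2, p1, p2, k3] as OpenCV has them; the pictures are not rectified), "rvec" (rotation vector, rad) and "tvec" (3), from world to camera coordinates, as OpenCV has them; the wrist camera has in their place "hand_eye" (4x4, takes a point from camera to tool coordinates, whose origin is the TCP and whose axes are the flange's). Camera axes: x right, y down, z forward; pixel columns grow to the right and rows downward; lengths in mm; the calibration is good to about 2 mm. A picture is of the moment at which its call begins: read the wrist's pose just before it. camera_model takes no time and is no camera call.
- job_done(): hands the job in; it is judged then, once.
The state is a dict: "clock": time; "joints": joint angles; "joint_vel": joint speeds; "joint_efforts": joint torques, N m; "position": TCP position; "ee_rot": TCP orientation; "contact_force": force on the tool from outside, world axes, zero at the start; "wrist_torque": the same for the moment, N m; "gripper_width": finger opening in mm; "grasp_force": force on a finger pad.
Only numpy, scipy, OpenCV 4.12 (cv2) and the standard library are available. Lean on these libraries where they do the work, as an engineer would, in place of code of your own. Each camera call takes 0.05 s, during which the arm holds its last target. There are 200 camera calls.

TASK

Clear the counter by stacking the three produce totes: leave the tomato tote where it stands, put the lime tote on it and the garlic tote on top, each turned end for end from the one below so that it sits level up on the ledges inside the rim instead of nesting down onto the produce. Set each one down gently, keep all the produce in its own tote unsquashed, and leave the mortar, oil bottle, pepper mill and ramekin where they are.

Things in the scene. Friction and masses are not known exactly. Their poses are not given: they have to be found in the camera images.
- tomato_tote: Grey stack-nest tote with one BLUE end, holding 3 tomatoes; foot of the stack; stands any way round. All 3 totes are alike: 186 mm long (x), 128 mm wide (y) over the rim, 75 mm tall, 0.22 kg. Origin: centre of the underside; z up, +x towards the blue end. Walls 3.5 mm, sloping in to an underside of 166 x 102 mm; floor 4 mm.
- lime_tote: Same tote with 2 limes (0.33 to 0.47 kg in all), same origin and axes. The rim is a band from 55 to 75 mm height: on the two long sides a lip 9 mm thick (y = +-55 to +-64 mm, both faces vertical), to be pinched from above, one finger inside the tote; on the ends 6 mm thick. The mouth is 174 x 110 mm inside.
- garlic_tote: Same tote with 2 garlic bulbs (0.28 to 0.41 kg in all), same origin and axes. A tote set on another turned end for end (blue end over grey end) rests on the ledges: underside 67 mm above the lower one's underside, about 4 mm play all round in the lower rim. Set the same way round, it drops down inside onto the produce.
- tomato_tote_blue_end (a point): Middle of the top edge of the tomato tote's blue end: 90 mm from the origin along +x, 75 mm up. Inside this end stands one wide central pillar (52 mm), inside the grey end two narrow ones (16 mm, 36 mm either side of centre). Their flat tops are the stacking ledges: 67 mm up (8 mm below the rim), reaching 14 mm in from the end rim.
- lime_tote_blue_end (a point): Middle of the top edge of the lime tote's blue end: 90 mm from the origin along +x, 75 mm up.
- garlic_tote_blue_end (a point): Middle of the top edge of the garlic tote's blue end: 90 mm from the origin along +x, 75 mm up.
- tomato1: A red tomato in the tomato tote, 50 mm across, 41 mm tall on a small flat foot; origin at its underside.
- tomato2: A red tomato in the tomato tote, 50 mm across, 41 mm tall on a small flat foot; origin at its underside.
- tomato3: A red tomato in the tomato tote, 50 mm across, 41 mm tall on a small flat foot; origin at its underside.
- lime1: A green lime in the lime tote, 48 mm across, 46 mm tall on a small flat foot; origin at its underside.
- lime2: A green lime in the lime tote, 48 mm across, 46 mm tall on a small flat foot; origin at its underside.
- garlic1: An ivory garlic bulb in the garlic tote, 50 mm across, 45 mm tall; origin at its underside.
- garlic2: An ivory garlic bulb in the garlic tote, 50 mm across, 45 mm tall; origin at its underside.
- mortar: Dark grey stone mortar on a paler foot, 94 mm across, 75 mm tall, with its pestle leaning in it (knob up to 115 mm height, up to 57 mm out along the mortar's +x). 1.6 kg, loose. Origin: centre of its underside. Bystander.
- oil_bottle: Dark green glass oil bottle, 60 mm across, 210 mm tall, 0.55 kg, loose. Origin: centre of its underside. Bystander.
- pepper_mill: Turned wooden pepper mill, 58 mm across, 190 mm tall, loose. Origin: centre of its underside. Bystander.
- ramekin: White ceramic ramekin, 76 mm across, 40 mm tall, empty, loose. Origin: centre of its underside. Bystander.
- coaster: Round cork coaster stuck to the counter, 80 mm across, 6 mm thick; nothing needs doing with it. Origin: centre of its underside.

How it is judged:
By the outcome, as a careful person would: the job done as asked, in the order asked, and still so for the second after the job is handed in, with the robot touching nothing.
It also fails if it takes over 67 s, if anything falls off the work surface, if the arm or the gripper's body presses on something with over 40 N, if the wrist force passes 120 N, or if a joint passes its speed limit or range.

## Working session

There is one attempt and no reset: what is moved stays moved. The work goes in short steps, Python scripts to look and compute and a shell command to move; the robot and the scene stay as the last step left them, time stands still between calls to the robot, and variables do not carry over. Pictures are saved under pics/ and viewed, at most 10 in all, crops included, and the job is handed in when it is done.

```bash
ls; mkdir -p pics; python3 - <<'E'
from bench import *
import cv2,numpy as np
for n in("top","scene"):
    p,d=get_image(n); cv2.imwrite(f"pics/{n}0.png",p); np.save(f"pics/{n}0.npy",d); m=camera_model(n); print(n,m)
s=read_state();print(s)
E
```

```text
pics
top {'K': array([[467.83889375,   0.        , 320.42649227],
       [  0.        , 467.83889375, 204.81501726],
       [  0.        ,   0.        ,   1.        ]]), 'dist': array([0.01089759, 0.        , 0.        , 0.        , 0.        ]), 'rvec': array([ 2.17219511, -2.21767598,  0.06246837]), 'tvec': array([  13.38214115,  494.15335558, 1364.63433354])}
scene {'K': array([[408.43943847,   0.        , 317.24275574],
       [  0.        , 408.43943847, 197.61726207],
       [  0.        ,   0.        ,   1.        ]]), 'dist': array([-0.09003343,  0.        ,  0.        ,  0.        ,  0.        ]), 'rvec': array([ 0.95647496,  2.58437168, -0.89048885]), 'tvec': array([ 397.32451592, -216.42699246, 1401.92458682])}
{'clock': 0.1, 'joints': array([ 1.50863355e+00,  3.85478017e-01,  6.76697965e-03, -4.59613636e-04,
       -1.19397465e+00, -2.58619407e-01]), 'joint_vel': array([ 0.00125477, -0.00336912,  0.00270085,  0.00370912,  0.0012795 ,
       -0.00162813]), 'joint_efforts': array([-9.18336918e-04, -3.93322742e+01,  1.88928294e+01,  4.19789806e+00,
       -2.62334732e-03,  2.60027285e-06]), 'position': array([196.86947308, 592.6406749 , 230.33005464]), 'ee_rot': array([ 9.87150896e-01, -1.59787890e-01, -1.19928376e-04,  9.61075320e-04]), 'contact_force': array([ 0.28631631, -0.58010125,  0.04601071]), 'wrist_torque': array([ 0.01495229,  0.0700316 , -0.05777229]), 'grasp_force': 0.0, 'gripper_width': 85.6439967986073}
```

View pics/top0.png

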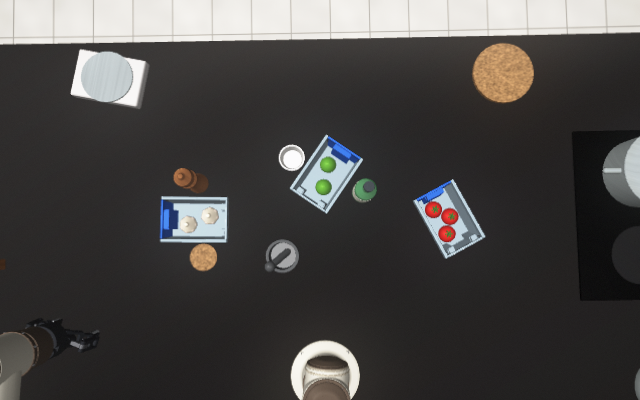

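View pics/scene0.png

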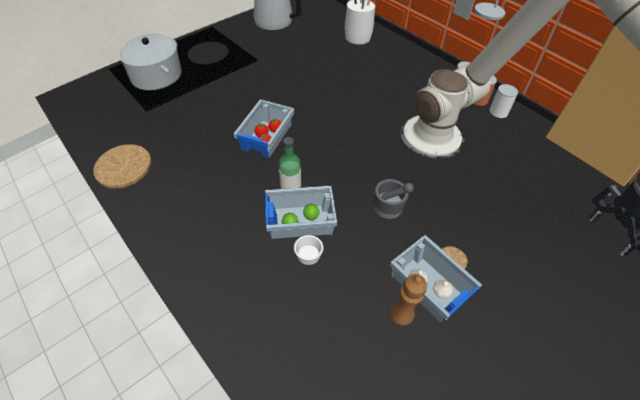

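The top view shows the tomato tote at about (449,218) with its blue end up-left. The lime tote is at (326,174), blue end up-right, with the oil bottle close on its right and the ramekin on its left. The garlic tote is at (194,219), blue end left, with the mill on its upper edge and the coaster below. Next I fit the rims from depth.

```bash
cat > h.py <<'E'
import numpy as np,cv2
from bench import *
def cloud(n,d):
    m=camera_model(n);v,u=np.mgrid[0:400,0:640]
    r=cv2.undistortPoints(np.stack([u,v],-1).reshape(-1,1,2).astype(float),m["K"],m["dist"]).reshape(400,640,2)
    P=np.dstack([r*d[...,None],d]).astype(float)
    R=cv2.Rodrigues(m["rvec"])[0]
    return (P-m["tvec"])@R
def proj(n,X):
    m=camera_model(n);return cv2.projectPoints(np.asarray(X,float).reshape(-1,1,3),m["rvec"],m["tvec"],m["K"],m["dist"])[0].reshape(-1,2)
def tote(x,y,a,pts):
    c,s=np.cos(a),np.sin(a);pts=np.atleast_2d(pts)
    return np.c_[x+c*pts[:,0]-s*pts[:,1],y+s*pts[:,0]+c*pts[:,1],pts[:,2]]
E
python3 - <<'E'
from h import *
from scipy.ndimage import median_filter
p=cv2.imread("pics/top0.png");d=np.load("pics/top0.npy");X=cloud("top",d)
b,g,r=[p[...,i].astype(int) for i in range(3)]
print("table z",np.median(X[100:250,500:560,2]),X[100:250,500:560,2].std())
for n,(u,v) in dict(tomato=(449,218),lime=(326,174),garlic=(194,219)).items():
    w=np.zeros((400,640),bool);w[v-48:v+48,u-48:u+48]=1
    rim=w&(abs(X[...,2]-74)<7)&(d>0)&(b>r+8)
    k,l,st,_=cv2.connectedComponentsWithStats(rim.astype(np.uint8));rim=l==1+st[1:,4].argmax()
    Q=X[rim];(cx,cy),(sx,sy),a=cv2.minAreaRect(Q[:,:2].astype(np.float32))
    a=np.radians(a if sx>sy else a+90)
    bl=w&(b>130)&(b>r+70)&(X[...,2]>50);B=X[bl].mean(0)
    if np.dot(B[:2]-[cx,cy],[np.cos(a),np.sin(a)])<0:a+=np.pi
    print(n,rim.sum(),np.median(Q[:,2]),"c",cx,cy,"size",sx,sy,"yaw",np.degrees(a)%360,B)
def tops(nm,mask,zmin):
    k,l,st,c=cv2.connectedComponentsWithStats(mask.astype(np.uint8))
    for i in range(1,k):
        if st[i,4]>15:
            Q=X[l==i];print(nm,st[i,4],c[i].round(1),np.median(Q,0).round(),Q[:,2].max().round(),Q.min(0).round(),Q.max(0).round())
tops("red",(r>130)&(g<70)&(b<70),0);tops("green",(g>r+50)&(g>b+50),0)
for n,c in dict(bottle=(364,190),mill=(190,181),ram=(292,158),mortar=(282,255)).items():
    q=X[c[1]-22:c[1]+22,c[0]-22:c[0]+22].reshape(-1,3);
    for lo,hi in((15,60),(60,120),(120,230)):
        z=q[(q[:,2]>lo)&(q[:,2]<hi)]
        if len(z)>5:print(n,lo,len(z),z.min(0).round(),z.max(0).round())
t=[p[v-50:v+50,u-66:u+66] for u,v in((449,218),(326,174),(194,219),(285,250))]
t=[cv2.resize(i,(396,300),interpolation=cv2.INTER_CUBIC) for i in t]
cv2.imwrite("pics/crop.png",np.vstack([np.hstack(t[:2]),np.hstack(t[2:])]))
E
```

```text
table z 0.690833279380966 91.26938786402114
tomato 765 74.29471082847171 c 446.845703125 -357.34149169921875 size 185.83372497558594 129.6982879638672 yaw 27.17501449584961 [ 520.1468403  -315.95346453   77.95156548]
lime 690 75.02628668822894 c 580.2662353515625 -14.580902099609375 size 127.72035217285156 186.23973083496094 yaw 324.95959472656244 [643.61215073 -62.31264572  93.66121763]
garlic 740 75.05056230029707 c 460.1161193847656 359.74261474609375 size 187.06698608398438 126.6701431274414 yaw 88.71388244628906 [462.546313   443.6008243   70.80040347]
red 171 [432.7 209.4] [ 472. -318.   41.] 50.0 [ 451. -346.   24.] [ 495. -300.   50.]
red 165 [449.1 216.3] [ 452. -365.   41.] 50.0 [ 430. -391.   24.] [ 473. -348.   50.]
red 170 [446.1 233.5] [ 402. -355.   41.] 1389.0 [ 381. -381.   22.] [ 424.    7. 1389.]
green 142 [326.7 163.9] [610. -18.  44.] 54.0 [593. -36.  27.] [629.   2.  54.]
green 152 [322.  186.5] [545.  -2.  44.] 1389.0 [419. -20.  29.] [ 565.   15. 1389.]
green 37 [358.5 188.1] [530. -99. 146.] 155.0 [ 520. -105.  130.] [542. -93. 155.]
bottle 15 55 [ 500. -133.   16.] [599. -60.  60.]
bottle 60 128 [ 500. -136.   60.] [593. -58. 119.]
bottle 120 385 [ 501. -148.  121.] [558. -90. 217.]
mill 15 275 [509. 316.  15.] [596. 444.  59.]
mill 60 209 [514. 309.  62.] [584. 433. 120.]
mill 120 378 [541. 338. 120.] [592. 386. 195.]
ram 15 297 [568.  22.  15.] [670. 121.  59.]
ram 60 107 [565.  21.  60.] [638.  74.  83.]
mortar 15 418 [314.  67.  20.] [389. 152.  60.]
mortar 60 511 [305.  69.  60.] [397. 159. 120.]
```

View pics/crop.png

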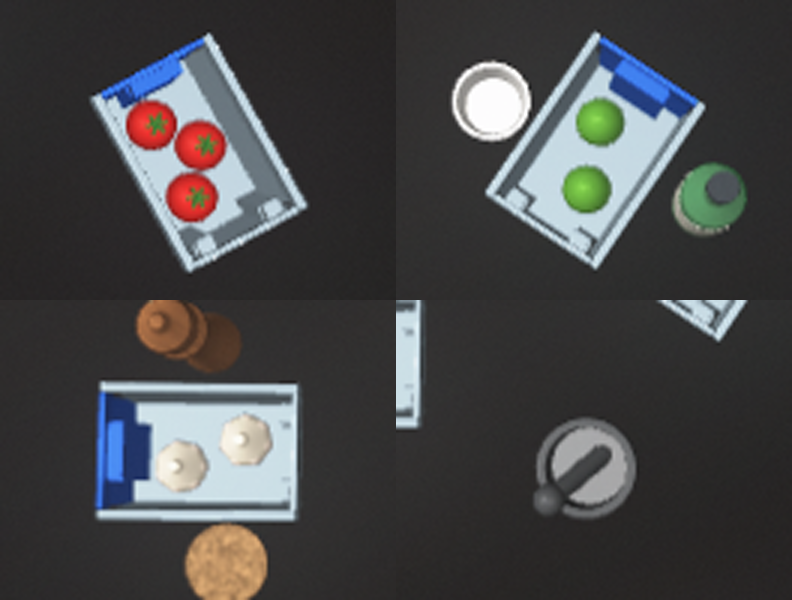

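```bash
cat >> h.py <<'E'
def go(x,y,z,th):
    "shift (m) and turn (rad) in tool axes from the present pose to a tool-down pose, yaw th deg"
    from scipy.spatial.transform import Rotation as R
    s=read_state();C=R.from_quat(s["ee_rot"])
    T=R.from_euler("z",th,degrees=True)*R.from_euler("x",np.pi)
    print("at",s["position"].round(1),"F",s["contact_force"].round(1),"w",round(s["gripper_width"],1),"t",s["clock"])
    print("go",(C.inv().apply(np.array([x,y,z])-s["position"])/1000).round(4),(C.inv()*T).as_rotvec().round(4))
E
python3 -c "
from h import *
go(614.4,34.1,235,-35)"
```

```text
at [196.9 592.6 230.3] F [ 0.3 -0.6  0. ] w 85.6 t 0.1
go [ 0.5724  0.3983 -0.0039] [ 0.0019 -0.0004  0.2899]
```

```bash
python3 -m handwheel '[[0.04,0.028,-0.005,0,0,0.02,-0.4],[0.09,0.063,-0.005,0,0,0.05,-0.4],[0.14,0.098,-0.005,0,0,0.08,-0.4],[0.19,0.133,-0.005,0,0,0.11,-0.4],[0.24,0.168,-0.005,0,0,0.14,-0.4],[0.29,0.203,-0.005,0,0,0.17,-0.4],[0.34,0.238,-0.005,0,0,0.2,-0.4],[0.39,0.273,-0.005,0,0,0.23,-0.4],[0.44,0.308,-0.005,0,0,0.26,-0.4],[0.49,0.343,-0.005,0,0,0.29,-0.4]]' | tail -c 400; python3 -c "
from h import *
go(614.4,34.1,200,-35)"
```

```text
clock: 1.35
position: [554.6, 111.3, 236.0]
ee_rot: [0.954, -0.301, -0.0, 0.0]
contact_force: [-0.1, 1.1, 0.3]
gripper_width: 25.4
grasp_force: 0.0
at [554.6 111.3 236. ] F [-0.1  1.1  0.3] w 25.4 t 1.35
go [0.0933 0.0289 0.036 ] [ 0.0003  0.0003 -0.0008]
```

```bash
python3 -m handwheel '[[0.045,0.015,0.015,0,0,0,-0.4],[0.085,0.027,0.036,0,0,0,-0.4],[0.093,0.029,0.036,0,0,0,-0.4],[0.093,0.029,0.036,0,0,0,-0.4],[0.093,0.029,0.036,0,0,0,-0.4]]' | head -3; cat >> h.py <<'E'
def wrist(f):
    from scipy.spatial.transform import Rotation as R
    s=read_state();p,d=get_image("wrist");m=camera_model("wrist")
    cv2.imwrite(f,p)
    v,u=np.mgrid[0:400,0:640]
    r=cv2.undistortPoints(np.stack([u,v],-1).reshape(-1,1,2).astype(float),m["K"],m["dist"]).reshape(400,640,2)
    H=m["hand_eye"];P=np.dstack([r*d[...,None],d]).astype(float)@H[:3,:3].T+H[:3,3]
    X=P@R.from_quat(s["ee_rot"]).as_matrix().T+s["position"];X[d==0]=np.nan
    return p,X
E
python3 - <<'E'
from h import *
p,X=wrist("pics/w1.png")
np.save("pics/w1.npy",X);go(614.4,34.1,47,-35)
c,s=np.cos(np.radians(-35)),np.sin(np.radians(-35))
D=X[...,:2]-[580.3,-14.6];L=np.dstack([D@[c,s],D@[-s,c],X[...,2]])
m=(abs(L[...,2]-74)<6)&(abs(L[...,0])<100)&(abs(L[...,1])<75);Q=L[m]
print(m.sum(),Q.min(0),Q.max(0))
E
```

```text
clock: 1.98
position: [613.2, 37.0, 201.2]
ee_rot: [0.954, -0.3, 0.0, -0.0]
at [613.2  37.2 201.3] F [-0.6  0.2  0.8] w 25.7 t 2.025
go [0.0026 0.002  0.1543] [-0.0012 -0.0009  0.0017]
8152 [-94.33951973 -63.86087462  68.00091656] [91.73581107 63.96560155 77.80359934]
```

View pics/w1.png

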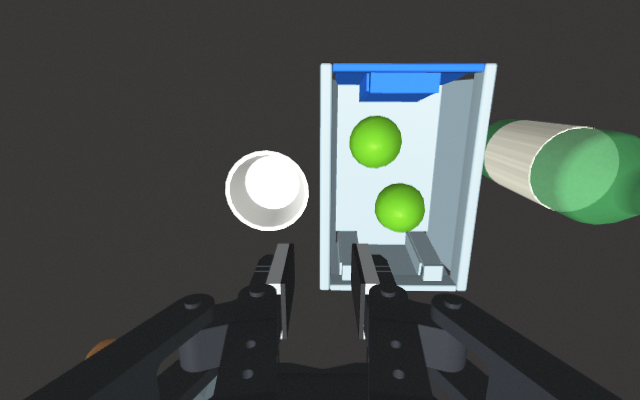

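The wrist view shows the lip at u≈326, midway between the fingers, and the limes clear of the grip spot. The wrist depth fit agrees with the top camera to about 1 mm. I descend and close.

```bash
python3 -m handwheel '[[0.0015,0.002,0.05,0,0,0,-0.4],[0.0015,0.002,0.1,0,0,0,-0.4],[0.0015,0.002,0.135,0,0,0,-0.4],[0.0015,0.002,0.15,0,0,0,-0.4],[0.0015,0.002,0.155,0,0,0,-0.4],[0.0015,0.002,0.155,0,0,0,-0.4],[0.0015,0.002,0.155,0,0,0,-1],[0.0015,0.002,0.155,0,0,0,-1],[0.0015,0.002,0.155,0,0,0,-1],[0.0015,0.002,0.155,0,0,0,-1]]'; python3 -c "
from h import *
go(614.4,34.1,47,-35)"
```

```text
clock: 3.28
position: [614.5, 33.7, 47.7]
ee_rot: [0.954, -0.3, 0.001, -0.0]
contact_force: [0.3, 2.1, 4.9]
gripper_width: 8.3
grasp_force: 58.5
at [614.5  33.7  47.7] F [0.3 2.1 4.9] w 8.3 t 3.275
go [-0.0003 -0.0003  0.0007] [-0.0014 -0.0022  0.0008]
```

```bash
python3 -m handwheel '[[0,0,-0.005,0,0,0,-1],[0,0,-0.015,0,0,0,-1],[0,0,-0.03,0,0,0,-1],[0,0,-0.05,0,0,0,-1],[0,0,-0.075,0,0,0,-1],[0,0,-0.105,0,0,0,-1],[0,0,-0.135,0,0,0,-1],[0,0,-0.165,0,0,0,-1],[0,0,-0.2,0,0,0,-1],[0,0,-0.22,0,0,0,-1]]'; python3 -m handwheel '[[0,0,-0.017,0,0,0,-1],[0,0,-0.023,0,0,0,-1],[0,0,-0.023,0,0,0,-1]]'; python3 - <<'E'
from h import *
p,X=wrist("pics/w2.png");go(474,-410.2,290,-152.8)
from scipy.spatial.transform import Rotation as R
s=read_state();T=R.from_quat(s["ee_rot"]).as_matrix();L=(X-s["position"])@T
# held lips in tool axes
for nm,(u0,u1,v0,v1) in dict(near=(322,332,70,230),far=(440,520,40,300)).items():
    q=L[v0:v1,u0:u1].reshape(-1,3);print(nm,np.nanpercentile(q,[5,50,95],axis=0).round(1).tolist())
E
```

```text
clock: 4.53
position: [613.8, 33.6, 268.4]
ee_rot: [0.954, -0.301, 0.002, -0.001]
contact_force: [-0.1, 0.6, -4.5]
gripper_width: 8.5
grasp_force: 57.9
clock: 4.9
position: [613.3, 33.6, 288.5]
ee_rot: [0.954, -0.301, 0.0, -0.0]
contact_force: [-0.4, 0.1, -5.1]
gripper_width: 8.0
grasp_force: 57.9
at [613.1  33.5 287.8] F [ 0.3  1.1 -4.6] w 8.2 t 4.95
go [ 0.1406  0.4432 -0.0022] [1.3000e-03 3.0000e-04 2.0559e+00]
near [[29.8, -0.8, -29.7], [55.0, 0.8, -28.7], [77.3, 2.2, -27.6]]
far [[-21.8, 43.8, -20.6], [35.8, 75.8, 39.4], [85.3, 105.9, 45.1]]
```

View pics/w2.png

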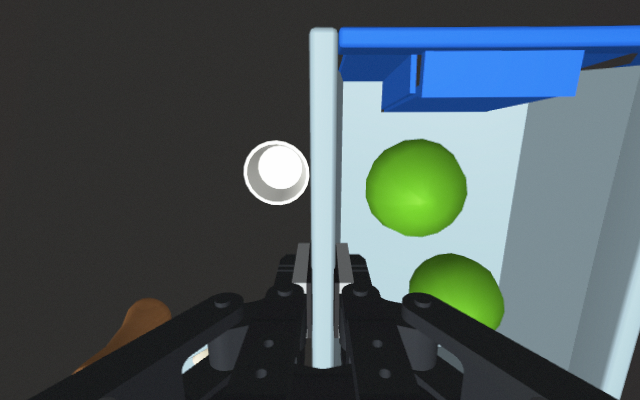

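```bash
cat >> h.py <<'E'
def tilt(f):
    "fit the held rim in tool axes"
    from scipy.spatial.transform import Rotation as R
    s=read_state();p,X=wrist(f);L=(X-s["position"])@R.from_quat(s["ee_rot"]).as_matrix()
    m=(L[...,2]<-15)&(L[...,2]>-42)&(L[...,0]>20)&(L[...,0]<110)&(L[...,1]>-8)&(L[...,1]<130);m[230:]=0
    Q=L[m];k=np.ones(len(Q),bool)
    for _ in range(15):
        c=np.linalg.lstsq(np.c_[Q[k][:,:2],np.ones(k.sum())],Q[k][:,2],rcond=None)[0]
        e=Q[:,2]-np.c_[Q[:,:2],np.ones(len(Q))]@c;k=(e<np.percentile(e,60))&(abs(e)<4) if _<5 else abs(e)<1.5
    print("rim z=%.4f x %+.4f y %+.2f (tool mm)"%tuple(c),k.sum(),len(Q),Q[k].min(0).round(1),Q[k].max(0).round(1))
    return Q[k]
E
python3 -c "
from h import *
tilt('pics/w3.png')"
```

```text
rim z=0.0030 x +0.0209 y -27.94 (tool mm) 11383 21116 [ 26.2  -4.7 -29.4] [ 92.   96.9 -24.3]
```

```bash
python3 -m handwheel '[[0.002,0.006,0,0,0,0.03,-1],[0.006,0.018,0,0,0,0.09,-1],[0.012,0.038,0,0,0,0.18,-1],[0.020,0.064,0,0,0,0.3,-1],[0.03,0.094,0,0,0,0.44,-1],[0.040,0.126,0,0,0,0.58,-1],[0.05,0.159,0,0,0,0.73,-1],[0.06,0.192,0,0,0,0.88,-1],[0.07,0.225,0,0,0,1.03,-1],[0.081,0.258,0,0,0,1.18,-1]]' >/dev/null; python3 -c "
from h import *
go(474,-410.2,290,-152.8)"
```

```text
at [ 531.  -225.7  288. ] F [ 0.   0.4 -4.1] w 8.0 t 6.25
go [ 0.1926  0.0142 -0.0019] [ 5.000e-04 -6.000e-04  8.701e-01]
```

```bash
python3 -m handwheel '[[0.033,0.002,0,0,0,0.15,-1],[0.066,0.005,0,0,0,0.3,-1],[0.098,0.007,0,0,0,0.45,-1],[0.128,0.009,0,0,0,0.59,-1],[0.154,0.011,0,0,0,0.7,-1],[0.174,0.012,0,0,0,0.79,-1],[0.186,0.013,0,0,0,0.84,-1],[0.193,0.014,0,0,0,0.87,-1],[0.193,0.014,0,0,0,0.87,-1]]' >/dev/null; python3 -m handwheel '[[0,0,0.03,-0.01,0,0,-1],[0,0,0.06,-0.021,0,0,-1],[0,0,0.08,-0.021,0,0,-1],[0,0,0.09,-0.021,0,0,-1],[0,0,0.09,-0.021,0,0,-1],[0,0,0.09,-0.021,0,0,-1]]'; python3 - <<'E'
from h import *
tilt('pics/w4.png');go(474,-410.2,190,-152.8)
p,d=get_image("top");cv2.imwrite("pics/top1.png",p)
p,d=get_image("scene");cv2.imwrite("pics/scene1.png",cv2.resize(p[60:260,180:480],None,fx=2.6,fy=2.6,interpolation=2))
E
```

```text
clock: 8.12
position: [476.8, -409.9, 199.7]
ee_rot: [-0.238, 0.971, 0.009, -0.002]
contact_force: [0.4, -0.8, -4.0]
gripper_width: 7.8
grasp_force: 58.3
rim z=0.0022 x +0.0213 y -27.92 (tool mm) 11355 21131 [ 25.9  -3.9 -29.3] [ 91.7  97.5 -24.2]
at [ 476.8 -409.9  199.7] F [ 0.2  0.1 -3.7] w 8.0 t 8.175
go [0.0026 0.0008 0.0097] [0.0187 0.0011 0.0065]
```

View pics/w4.png

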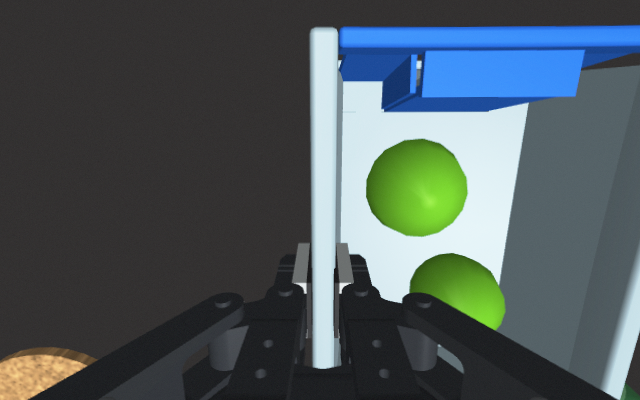

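```bash
cat >> h.py <<'E'
def rimfit(n,guess,yaw,z):
    "tote pose (x,y,yaw) from the depth edge of a rim at height z, by matching its outline"
    p,d=get_image(n);X=cloud(n,d);c,s=np.cos(np.radians(yaw)),np.sin(np.radians(yaw))
    D=X[...,:2]-np.array(guess);L=np.dstack([D@[c,s],D@[-s,c],X[...,2]])
    m=(abs(L[...,2]-z)<5)&(abs(L[...,0])<105)&(abs(L[...,1])<76);Q=L[m]
    # outer edges: extreme points per bin on each side
    o={}
    for nm,a,b,sg,h in(("+x",0,1,1,93),("-x",0,1,-1,93),("+y",1,0,1,64),("-y",1,0,-1,64)):
        pts=[]
        for t in range(-80 if b==0 else -50,81 if b==0 else 51,5):
            q=Q[abs(Q[:,b]-t)<2.5]
            if len(q):
                e=(sg*q[:,a]).max()
                if e>h-10:pts.append((t,sg*(e-h)))
        if len(pts)>5:
            f=np.polyfit(*np.array(pts).T,1);print(nm,len(pts),"median shift %.1f"%np.median(np.array(pts)[:,1]),"slope %.4f"%f[0])
    print("z",np.median(Q[:,2]).round(1),len(Q))
E
python3 - <<'E'
from h import *
s=read_state();th=np.radians(-152.8);T=s["position"]
from scipy.spatial.transform import Rotation as R
M=R.from_quat(s["ee_rot"]).as_matrix();c=T+M@[-1.2,59.5,-27];print("held expected",c,np.degrees(np.arctan2(M[1,0],M[0,0])))
rimfit("top",c[:2],207.2,c[2])
d=np.load("pics/top0.npy")
import h;h.get_image=lambda n:(None,d)
print("tomato");rimfit("top",(446.8,-357.3),27.2,75)
print("lime");rimfit("top",(580.3,-14.6),-35,75)
E
```

```text
held expected [ 450.28690233 -356.99456892  227.52962002] -152.44471480944506
+x 21 median shift -1.7 slope -0.0151
+y 17 median shift -1.4 slope 0.0131
z 227.4 298
tomato
+x 21 median shift -1.2 slope -0.0091
-x 21 median shift 1.1 slope -0.0009
+y 33 median shift -0.3 slope 0.0067
-y 33 median shift 1.4 slope 0.0018
z 74.9 648
lime
+x 21 median shift -1.4 slope -0.0035
-x 21 median shift 0.6 slope 0.0067
+y 33 median shift -1.1 slope -0.0053
-y 33 median shift 0.9 slope -0.0002
z 75.3 596
```

```bash
python3 -c "
from h import *
go(472.7,-410.3,126,-153)"
```

```text
at [ 476.4 -409.7  199.2] F [ 0.4  0.4 -4.7] w 7.7 t 8.325
go [ 0.0036 -0.0002  0.0732] [0.0197 0.0008 0.0097]
```

```bash
python3 -m handwheel '[[0.002,0,0.02,0,0,0.005,-1],[0.0035,0,0.045,0,0,0.01,-1],[0.0035,0,0.063,0,0,0.01,-1],[0.0035,0,0.073,0,0,0.01,-1],[0.0035,0,0.073,0,0,0.01,-1],[0.0035,0,0.073,0,0,0.01,-1]]'; python3 - <<'E'
from h import *
from scipy.spatial.transform import Rotation as R
go(472.7,-410.3,116,-153)
s=read_state();M=R.from_quat(s["ee_rot"]).as_matrix();c=s["position"]+M@[-1.2,59.5,-27];print(c,np.degrees(np.arctan2(M[1,0],M[0,0])))
rimfit("top",(446.5,-356.8),207.3,c[2])
E
```

```text
clock: 9.07
position: [473.0, -410.3, 126.4]
ee_rot: [-0.233, 0.972, 0.009, -0.002]
contact_force: [0.1, -0.1, -4.9]
gripper_width: 8.2
grasp_force: 58.3
at [ 473.  -410.3  126.4] F [ 0.1 -0.1 -4.9] w 8.2 t 9.075
go [ 0.0003 -0.0001  0.0104] [ 0.0191  0.0007 -0.0002]
[ 447.2714585  -357.22399609  154.54814389] -153.0101991609773
+x 21 median shift -2.1 slope 0.0046
+y 17 median shift -0.9 slope 0.0177
z 154.1 252
```

```bash
python3 -m handwheel '[[0,0,0.003,0,0,0,-1],[0,0,0.006,0,0,0,-1],[0,0,0.008,0,0,0,-1],[0,0,0.010,0,0,0,-1],[0,0,0.0105,0,0,0,-1],[0,0,0.0105,0,0,0,-1]]';python3 -m handwheel '[[0,0,0.001,0,0,0,-1],[0,0,0.0015,0,0,0,-1],[0,0,0.0015,0,0,0,-1]]'
```

```text
clock: 9.88
position: [472.2, -409.7, 114.8]
ee_rot: [-0.233, 0.972, 0.01, -0.003]
contact_force: [1.0, 0.1, -5.1]
gripper_width: 7.9
grasp_force: 58.3
clock: 10.25
position: [472.5, -409.8, 114.1]
ee_rot: [-0.233, 0.972, 0.01, -0.002]
contact_force: [-1.3, 1.3, 0.2]
gripper_width: 8.2
grasp_force: 58.8
```

```bash
python3 -m handwheel '[[0,0,0,0,0,0,-0.8],[0,0,0,0,0,0,-0.5],[0,0,0,0,0,0,-0.4],[0,0,-0.002,0,0,0,-0.4],[0,0,-0.02,0,0,0,-0.4],[0,0,-0.05,0,0,0,-0.4],[0,0,-0.09,0,0,0,-0.4],[0,0,-0.13,0.02,0,0,-0.4],[-0.06,-0.04,-0.15,0.02,0,0,-0.4],[-0.12,-0.08,-0.17,0.02,0,0,-0.4]]'; python3 - <<'E'
from h import *
d=get_image("top")[1];X=cloud("top",d);import h
p=get_image("scene")[0];cv2.imwrite("pics/scene2.png",cv2.resize(p[70:250,190:490],None,fx=2.6,fy=2.6,interpolation=2))
for x in(-90,0,90):
    for y in(-60,60):
        if x or 1:
            q=tote(446.5,-356.8,np.radians(207.3),[x,y,142])[0];dd=np.hypot(X[...,0]-q[0],X[...,1]-q[1]);print(x,y,np.nanmax(X[...,2][(dd<5)&(d>0)]).round(1),end="; ")
print();h.get_image=lambda n:(None,d);rimfit("top",(446.5,-356.8),207.3,142)
go(400.6,361.1,290,-91.3)
E
```

```text
clock: 11.5
position: [594.2, -427.2, 277.8]
ee_rot: [-0.233, 0.973, -0.0, 0.001]
contact_force: [1.0, -0.7, 0.0]
gripper_width: 25.4
grasp_force: 0.0
-90 -60 1.4; Traceback (most recent call last):
  File "<stdin>", line 7, in <module>
    res = np.fmax.reduce(a, axis=axis, out=out, **kwargs)
ValueError: zero-size array to reduction operation fmax which has no identity
```

View pics/scene2.png

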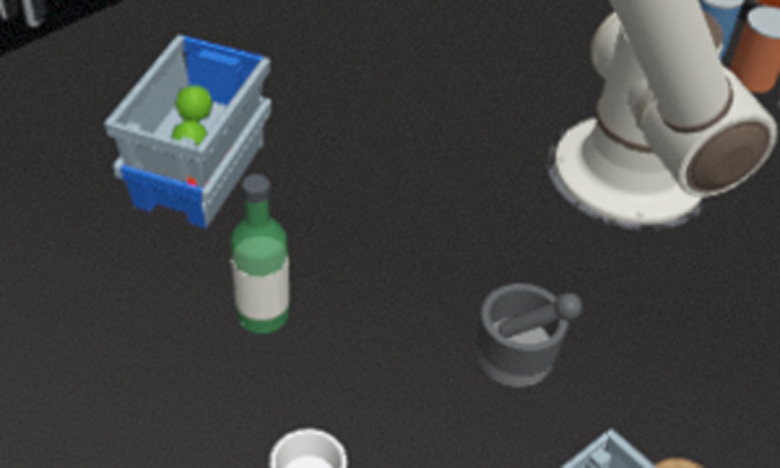

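The scene view shows the lime tote sitting level on the tomato tote, blue end over grey end, with limes and tomatoes in place. Now the garlic tote.

```bash
python3 -c "
from h import *
go(400.6,361.1,280,-91.3)"
```

```text
at [ 598.6 -426.9  273.8] F [-0.3  0.3 -2.1] w 25.5 t 11.6
go [-0.183   0.7916 -0.0066] [-1.1000e-03  5.0000e-04 -1.0748e+00]
```

```bash
python3 -m handwheel '[[-0.006,0.025,-0.007,0,0,-0.03,-0.4],[-0.016,0.07,-0.007,0,0,-0.1,-0.4],[-0.029,0.125,-0.007,0,0,-0.18,-0.4],[-0.042,0.18,-0.007,0,0,-0.26,-0.4],[-0.055,0.238,-0.007,0,0,-0.34,-0.4],[-0.069,0.296,-0.007,0,0,-0.42,-0.4],[-0.082,0.354,-0.007,0,0,-0.5,-0.4],[-0.095,0.412,-0.007,0,0,-0.58,-0.4],[-0.109,0.47,-0.007,0,0,-0.66,-0.4],[-0.122,0.528,-0.007,0,0,-0.74,-0.4]]' >/dev/null; python3 - <<'E'
from h import *
go(400.6,361.1,200,-91.3)
rimfit("top",(446.5,-356.8),207.3,142)
E
```

```text
at [461.4 100.4 283.1] F [0.6 1.3 0.4] w 25.7 t 12.85
go [-0.2228  0.1482  0.0833] [ 0.      0.0012 -0.3348]
+x 21 median shift -1.8 slope 0.0188
-x 21 median shift -0.3 slope 0.0119
+y 33 median shift -1.2 slope -0.0079
-y 33 median shift 0.4 slope -0.0110
z 142.1 693
```

```bash
python3 -m handwheel '[[-0.045,0.03,0.01,0,0,-0.07,-0.4],[-0.09,0.06,0.025,0,0,-0.14,-0.4],[-0.14,0.093,0.045,0,0,-0.21,-0.4],[-0.185,0.123,0.065,0,0,-0.28,-0.4],[-0.213,0.142,0.08,0,0,-0.32,-0.4],[-0.223,0.148,0.083,0,0,-0.335,-0.4],[-0.223,0.148,0.083,0,0,-0.335,-0.4],[-0.223,0.148,0.083,0,0,-0.335,-0.4]]' >/dev/null; python3 - <<'E'
from h import *
p,X=wrist("pics/w5.png");go(400.6,361.1,47,-91.3)
c,s=np.cos(np.radians(88.7)),np.sin(np.radians(88.7))
D=X[...,:2]-[460.1,359.7];L=np.dstack([D@[c,s],D@[-s,c],X[...,2]])
m=(abs(L[...,2]-74)<6)&(abs(L[...,0])<100)&(abs(L[...,1])<75);Q=L[m]
print(m.sum(),Q.min(0),Q.max(0))
E
```

```text
at [403.1 359.1 200.8] F [-0.5 -0.3  1.7] w 26.1 t 13.95
go [-0.0017  0.0026  0.1538] [ 0.      0.0017 -0.0039]
7758 [-91.78495113 -62.73640715  68.00393965] [94.55456245 66.50873387 77.40367566]
```

View pics/w5.png

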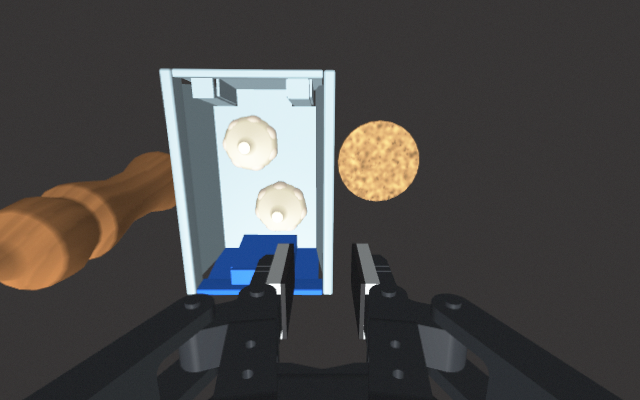

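The wrist view shows the garlic lip at u≈328 between the fingers, and both bulbs away from the inner finger. I apply the ~1.5 mm correction and descend.

```bash
python3 -m handwheel '[[0,0.004,0.05,0,0,-0.004,-0.4],[0,0.004,0.1,0,0,-0.004,-0.4],[0,0.004,0.135,0,0,-0.004,-0.4],[0,0.004,0.15,0,0,-0.004,-0.4],[0,0.004,0.154,0,0,-0.004,-0.4],[0,0.004,0.154,0,0,-0.004,-0.4],[0,0.004,0.154,0,0,-0.004,-1],[0,0.004,0.154,0,0,-0.004,-1],[0,0.004,0.154,0,0,-0.004,-1],[0,0.004,0.154,0,0,-0.004,-1]]'; python3 -m handwheel '[[0,0,-0.005,0,0,0,-1],[0,0,-0.015,0,0,0,-1],[0,0,-0.03,0,0,0,-1],[0,0,-0.05,0,0,0,-1],[0,0,-0.075,0,0,0,-1],[0,0,-0.105,0,0,0,-1],[0,0,-0.135,0,0,0,-1],[0,0,-0.165,0,0,0,-1],[0,0,-0.2,0,0,0,-1],[0,0,-0.23,0,0,0,-1]]'; python3 -m handwheel '[[0,0,-0.02,0,0,0,-1],[0,0,-0.028,0,0,0,-1],[0,0,-0.028,0,0,0,-1]]'; python3 - <<'E'
from h import *
from scipy.spatial.transform import Rotation as R
go(419.6,-304.4,300,-153.4)
s=read_state();M=R.from_quat(s["ee_rot"]).as_matrix();print(np.degrees(np.arctan2(M[1,0],M[0,0])))
p,X=wrist("pics/w6.png");L=(X-s["position"])@M
# the tote now lies on the tool's -y side
m=(L[...,2]<-15)&(L[...,2]>-42)&(L[...,0]>20)&(L[...,0]<110)&(L[...,1]<8)&(L[...,1]>-130);m[230:]=0
Q=L[m];k=np.ones(len(Q),bool)
for i in range(15):
    c=np.linalg.lstsq(np.c_[Q[k][:,:2],np.ones(k.sum())],Q[k][:,2],rcond=None)[0]
    e=Q[:,2]-np.c_[Q[:,:2],np.ones(len(Q))]@c;k=(e<np.percentile(e,60))&(abs(e)<4) if i<5 else abs(e)<1.5
print(c,k.sum(),len(Q),Q[k].min(0),Q[k].max(0))
q=Q[k];q=q[q[:,0]<70];print("lip y",np.percentile(q[:,1],[1,99]),"slope of outer edge",[q[abs(q[:,0]-t)<3][:,1].max().round(2) for t in(35,45,55,65)])
E
```

```text
clock: 15.2
position: [399.0, 361.1, 48.0]
ee_rot: [-0.7, 0.715, 0.001, 0.002]
contact_force: [-2.8, -2.1, 5.1]
gripper_width: 7.9
grasp_force: 58.5
clock: 16.45
position: [398.3, 359.7, 278.0]
ee_rot: [-0.7, 0.715, 0.001, 0.0]
contact_force: [0.4, 0.6, -4.4]
gripper_width: 8.3
grasp_force: 58.0
clock: 16.82
position: [398.4, 359.9, 304.2]
ee_rot: [-0.7, 0.715, 0.001, 0.0]
contact_force: [0.3, -0.6, -4.5]
gripper_width: 8.1
grasp_force: 58.0
at [398.4 359.9 304.2] F [ 0.3 -0.6 -4.5] w 8.1 t 16.825
go [ 0.6637 -0.0353  0.0033] [1.6000e-03 6.0000e-04 1.0854e+00]
-91.21053360477666
[-4.47158175e-03 -2.09671602e-02 -2.73204705e+01] 11566 19346 [  24.99822958 -116.15116417  -29.20293232] [ 91.66996038   4.3147675  -23.54893014]
lip y [-114.1524453     4.04914924] slope of outer edge [np.float64(4.19), np.float64(4.1), np.float64(4.01), np.float64(4.24)]
```

View pics/w6.png

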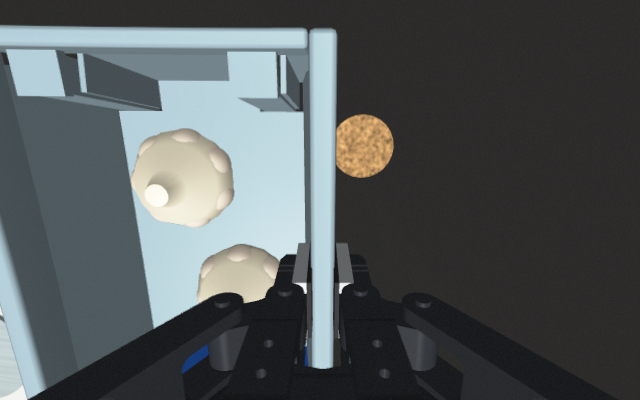

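```bash
python3 -m handwheel '[[0.006,-0.0015,0,0,0,0.01,-1],[0.02,-0.005,0,0,0,0.03,-1],[0.042,-0.01,0,0,0,0.065,-1],[0.07,-0.017,0,0,0,0.107,-1],[0.102,-0.025,0,0,0,0.157,-1],[0.138,-0.033,0,0,0,0.212,-1],[0.178,-0.043,0,0,0,0.272,-1],[0.22,-0.053,0,0,0,0.337,-1],[0.262,-0.063,0,0,0,0.402,-1],[0.304,-0.073,0,0,0,0.467,-1]]' >/dev/null; python3 -c "
from h import *
go(419.5,-303.3,300,-153.4)"
```

```text
at [464.7  51.8 304. ] F [ 0.4  0.2 -3.1] w 7.9 t 18.125
go [ 0.3344 -0.1279  0.0037] [8.000e-04 3.000e-04 6.144e-01]
```

```bash
python3 -m handwheel '[[0.038,-0.014,0,0,0,0.07,-1],[0.078,-0.029,0,0,0,0.14,-1],[0.12,-0.045,0,0,0,0.21,-1],[0.162,-0.061,0,0,0,0.29,-1],[0.204,-0.077,0,0,0,0.37,-1],[0.243,-0.092,0.001,0,0,0.44,-1],[0.276,-0.105,0.002,0,0,0.5,-1],[0.303,-0.115,0.003,0,0,0.55,-1],[0.322,-0.123,0.003,0,0,0.59,-1],[0.334,-0.128,0.003,0,0,0.614,-1]]' >/dev/null; python3 -m handwheel '[[0,0,0.01,0.01,0,0,-1],[0,0,0.025,0.021,0,0,-1],[0,0,0.04,0.021,0,0,-1],[0,0,0.05,0.021,0,0,-1],[0,0,0.05,0.021,0,0,-1]]'; python3 - <<'E'
from h import *
from scipy.spatial.transform import Rotation as R
go(419.5,-303.3,194,-153.4)
s=read_state();M=R.from_quat(s["ee_rot"]).as_matrix();c=s["position"]+M@[-1.2,-59.5,-27.3];print(c,np.degrees(np.arctan2(M[1,0],M[0,0])))
rimfit("top",c[:2],26.6,c[2])
E
```

```text
clock: 20.0
position: [421.3, -300.0, 249.5]
ee_rot: [-0.232, 0.973, -0.009, 0.001]
contact_force: [-0.1, 0.8, -3.5]
gripper_width: 7.9
grasp_force: 58.5
at [ 421.3 -300.   249.5] F [-0.1  0.8 -3.5] w 7.9 t 20.0
go [ 0.003  -0.0011  0.0555] [-0.0184 -0.0017  0.0049]
[ 449.10013099 -352.04825927  277.87093389] -153.1212178885981
+x 19 median shift -0.0 slope -0.0170
-x 9 median shift 1.6 slope 0.0063
+y 8 median shift 0.0 slope 0.0004
-y 17 median shift 1.4 slope -0.0034
z 276.7 382
```

```bash
python3 -m handwheel '[[0.001,-0.0005,0.012,0,0,0.002,-1],[0.003,-0.001,0.03,0,0,0.005,-1],[0.003,-0.001,0.045,0,0,0.005,-1],[0.003,-0.001,0.054,0,0,0.005,-1],[0.003,-0.001,0.0555,0,0,0.005,-1],[0.003,-0.001,0.0555,0,0,0.005,-1]]'; python3 - <<'E'
from h import *
from scipy.spatial.transform import Rotation as R
go(419.5,-303.3,183,-153.4)
s=read_state();M=R.from_quat(s["ee_rot"]).as_matrix();c=s["position"]+M@[-1.2,-59.5,-27.3];print(c,np.degrees(np.arctan2(M[1,0],M[0,0])))
rimfit("top",(447.2,-356),26.6,c[2])
E
```

```text
clock: 20.8
position: [420.4, -303.8, 195.4]
ee_rot: [-0.23, 0.973, -0.01, 0.003]
contact_force: [-0.3, -0.2, -3.1]
gripper_width: 8.0
grasp_force: 58.5
at [ 420.4 -303.8  195.4] F [-0.3 -0.2 -3.1] w 8.0 t 20.8
go [0.0006 0.0011 0.0124] [-0.0208  0.0003 -0.0002]
[ 447.81309332 -355.96952085  223.9469407 ] -153.41249614748284
+x 19 median shift 0.4 slope -0.0075
-x 9 median shift 2.3 slope -0.0454
+y 8 median shift -0.2 slope 0.0120
-y 17 median shift 0.9 slope -0.0225
z 223.2 353
```

```bash
python3 -m handwheel '[[0.001,0.0005,0.003,0,0,0,-1],[0.001,0.0005,0.006,0,0,0,-1],[0.001,0.0005,0.008,0,0,0,-1],[0.001,0.0005,0.010,0,0,0,-1],[0.001,0.0005,0.0115,0,0,0,-1],[0.001,0.0005,0.0115,0,0,0,-1]]';python3 -m handwheel '[[0,0,0.001,0,0,0,-1],[0,0,0.002,0,0,0,-1],[0,0,0.002,0,0,0,-1]]'
```

```text
clock: 21.6
position: [418.9, -303.8, 183.4]
ee_rot: [-0.23, 0.973, -0.01, 0.002]
contact_force: [1.1, -0.2, -3.5]
gripper_width: 7.9
grasp_force: 58.4
clock: 21.98
position: [419.1, -303.9, 181.7]
ee_rot: [-0.23, 0.973, -0.01, 0.002]
contact_force: [-0.5, 0.1, -2.3]
gripper_width: 8.0
grasp_force: 58.5
```

```bash
python3 -m handwheel '[[0,0,0.0005,0,0,0,-1],[0,0,0.001,0,0,0,-1],[0,0,0.001,0,0,0,-1]]'
```

```text
clock: 22.35
position: [418.9, -304.0, 181.5]
ee_rot: [-0.23, 0.973, -0.01, 0.002]
contact_force: [-3.5, 1.8, 5.3]
gripper_width: 8.1
grasp_force: 59.9
```

```bash
python3 -m handwheel '[[0,0,-0.0005,0,0,0,-0.8],[0,0,-0.0005,0,0,0,-0.5],[0,0,-0.0005,0,0,0,-0.4],[0,0,-0.002,0,0,0,-0.4],[0,0,-0.02,0,0,0,-0.4],[0,0,-0.05,0,0,0,-0.4],[0,0,-0.09,0,0,0,-0.4],[0,0.03,-0.11,-0.02,0,0,-0.4],[0,0.09,-0.12,-0.02,0,0,-0.4],[0,0.15,-0.12,-0.02,0,0,-0.4]]'; python3 -m handwheel '[[0,0.06,0,0,0,0,-0.4],[0,0.12,0,0,0,0,-0.4],[0,0.18,0,0,0,0,-0.4],[0,0.2,0,0,0,0,-0.4],[0,0.2,0,0,0,0,-0.4]]' | head -2; python3 - <<'E'
from h import *
rimfit("top",(447.2,-356),26.6,209)
p=get_image("scene")[0];a=cv2.resize(p[70:290,190:490],None,fx=1.32,fy=1.32,interpolation=2)
q=get_image("top")[0];b=cv2.resize(q[120:285,150:500],None,fx=1.15,fy=1.15);c=cv2.resize(q[165:270,390:510],None,fx=2.7,fy=2.7,interpolation=2)
o=np.zeros((600,800,3),np.uint8);o[:a.shape[0],:a.shape[1]]=a;o[300:300+b.shape[0],:b.shape[1]]=b;o[:c.shape[0],450:450+c.shape[1]]=c;cv2.imwrite("pics/fin.png",o)
E
```

```text
clock: 23.6
position: [350.9, -166.7, 298.3]
ee_rot: [-0.229, 0.973, -0.0, 0.001]
contact_force: [0.3, 1.7, 0.8]
gripper_width: 25.7
grasp_force: 0.0
clock: 24.22
position: [261.1, 12.4, 297.9]
+x 21 median shift -0.9 slope 0.0005
-x 21 median shift 0.6 slope 0.0065
+y 33 median shift 0.1 slope -0.0038
-y 33 median shift 1.4 slope -0.0103
z 209.1 808
```

View pics/fin.png

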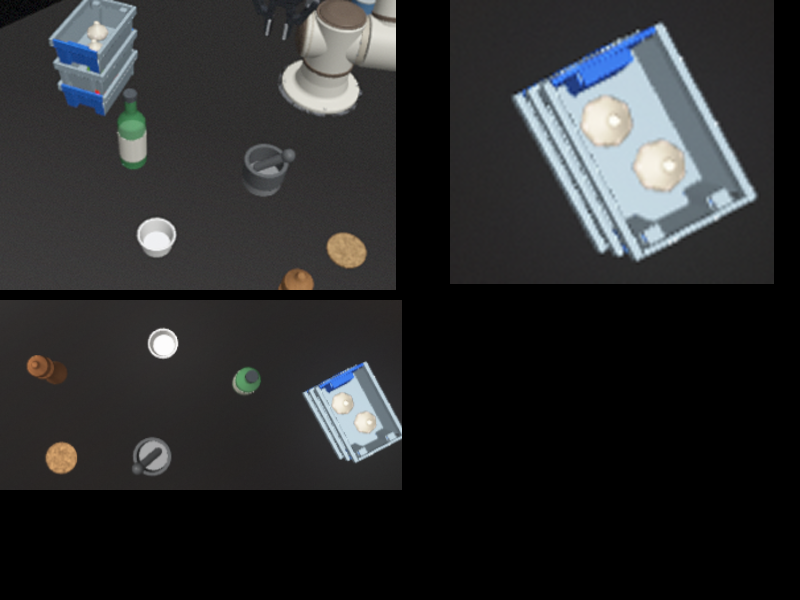

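The picture shows three tiers with alternating ends and the garlic on top. The top rim is level at 209 mm, which is 2×67+75. The bystanders are where they were and the robot is clear, so I hand the job in.

```bash
python3 -c "
from bench import *
print(job_done())"
```

```text
the job is handed in; nothing more can be done
None
```

The three totes are stacked on the ledges in the order asked (tomato, lime, garlic), each turned end for end, with the produce in its own tote and the bystanders not moved; I handed it in at about 24 s, and the verdict was not shown.

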